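# Press the proud tappets home in a cylinder head

### The arm

A 6-joint arm with a two-finger parallel gripper is mounted at the origin on the work surface. World frame = base frame: x ahead of the robot, y to its left, z up, the work surface at z = 0. Lengths are in m, angles in degrees, forces in N, time in s.
With the tool pointing down it reaches from about 0.3 to 0.75 m from the base axis. Payload 8.5 kg.
Tool frame: the origin (TCP) lies at the very end of the fingers, on their centre line; the grasp point (between the pads) lies 19 mm behind it; z points along the fingers, y is the line along which they close (so a half turn about z gives the same grasp; the last joint's range is limited). The gripper opens to 85 mm and grips with 20 to 120 N. Pads are 22 mm wide; open, the fingers measure 114 mm over their backs; the gripper's body (76 mm by 85 mm) begins 54 mm behind the grasp point. The pads swing forward as they close: fully open they stand 13 mm farther back than shut.
Start: joints at [-85.56, 21.807, 74.336, -0, 83.858, -12.336], TCP at [0.159, -0.527, 0.231] pointing down, gripper open.
Joint ranges: [-178.18, 178.18], [-50.72, 133.34], [12.68, 142.11], [-81.47, 261.47], [9.98, 163.14], [-165.26, 165.26]. Speed limits (degrees/s): [136.94, 136.94, 180, 180, 180, 180].

### API

Orientations are given as a 3x3 rotation matrix whose columns are the frame's x, y, z axes.
In Python, from rig import env, imaging gives the robot as it stands. The module is installed in compiled form; this text tells all that it offers.
- The arm moves only by the tool arm_command, never from a script. Its arguments are lists of equal length, an entry for each row: "turn": the turn, a rotation vector about the tool's x, y, z in units of 5 degrees (1.0 is 5 degrees), a list of three; "xyz": the shift along the tool's x, y, z in units of 50 mm (1.0 is 50 mm), a list of three; "claw": the finger opening in mm, from 0 to 85.4. A call has 1 to 12 rows; each row shifts and turns the commanded pose from where the row before left it, along the tool's axes as they then stand; what a row does not reach is not made up. A row lasts 1/10 s, in which the tool goes at most 50 mm and 8.59 degrees, less where a joint would pass 70% of its speed; a pose out of reach is approached as far as the arm can. A call is refused whole if a number of a shift passes 1 or a number of a turn 1, either way. A call with a gripper value outside its range is refused whole. The fingers move at their own pace and stop on an object; "squeeze" is the grip in N (left out, the last holds). Time passes only in rows, so rows that do not move let the fingers close. It gives the time, the measured TCP pose, the force, the opening and the grip force at its end, in the units of the state.
- env.observe(): the state, without advancing time (a new reading comes with each control period).
- imaging.get_image(name): name is "side" or "top"; returns (picture, depth): 384x512x3 uint8, blue, green, red; 384x512 float32, m along the optical axis (not along the pixel's ray), 0 where there is no reading.
- imaging.camera_info(name): a dict with "camera_matrix" (3x3 intrinsics, pixels), "rvec" (rotation vector, rad) and "tvec" (3), from world to camera coordinates, as OpenCV has them. Camera axes: x right, y down, z forward; pixel columns grow to the right and rows downward; lengths in m; the calibration is good to about 2 mm. A picture is of the moment at which its call begins. camera_info takes no time and is no camera call.
- env.close_job(): hands the job in; it is judged then, once.
The state is a dict: "time_s": time; "q": joint angles; "qvel": joint speeds; "joint_efforts": joint torques, N m; "position": TCP position; "tool_rot": TCP orientation; "ft_force": force on the tool from outside, world axes, zero at the start; "wrist_torque": the same for the moment, N m; "grip_width": finger opening in m; "gripper_force": force on a finger pad.
Only numpy, scipy, OpenCV 4.12 (cv2) and the standard library are available. Lean on these libraries where they do the work, as an engineer would, in place of code of your own. Each camera call takes 0.05 s, during which the arm holds its last target. There are 200 camera calls.

### The job

In the cylinder head on the bench, one tappet in each of the three cylinders still stands proud of its neighbours. With a fingertip, gently press these three tappets down fully home, cylinder by cylinder from the timing end (the end with the deep open chain well) to the other end. Do not pull any tappet out, and leave everything else on the bench where it is.

Things in the scene. Friction and masses are not known exactly. Their poses are not given: they have to be found in the camera images.
- head: Bare aluminium cylinder head of a three-cylinder, twelve-valve engine, 327 mm long, 176 mm wide (up to 115 mm to one side over the studs), 131 mm tall, lying fast on two battens at any yaw. Origin: on the bench under the middle of the twelve tappets. x: along the head to the timing end, where the open chain well is; y: to the inlet side; z: up. Cylinder 1 is next to the timing end.
- deck (a point): Middle of the tappet deck, 95 mm above the head's origin. Tappets in two rows, y = +42 and -42 mm; cylinders 1, 2, 3 have theirs at x = 80, 0, -80, each +/- 19 mm. Heights over the bench: tappet bosses 112 mm, crowns of home tappets 115 mm, plug wells on the centre line 110 mm, 10 mm wall all round 131 mm (inner face 36 mm from row centre lines, 22 mm or more past the last tappet centres).
- timing_end (a point): Middle of the mouth of the open chain well at the timing end of the head: 155 mm from the head's origin along its x, 131 mm above the bench. The well is 44 mm along x, 156 mm across and about 107 mm deep.
- crown1 (a point): Centre of the flat crown (top face) of the proud tappet of cylinder 1, nearest the timing end; it may be any of that cylinder's four tappets. A tappet is a dark coated steel bucket 31 mm in diameter and 26 mm tall, upright in a bored boss 41 mm in diameter. Starts 123 to 128 mm above the bench, 115 mm when fully home.
- tappet1 (a joint): Travel of that tappet down its bore, m: starts at 0.003 to 0.008, 0.016 is fully home on the valve stem, a firm stop (it gives about 1 mm more under 30 N); 0 is fully drawn up. It slides down in oil with a drag of about 4 N (a little more when pressed fast), needs no holding down and stays where it is left.
- crown2 (a point): Centre of the flat crown (top face) of the proud tappet of cylinder 2, in the middle; it may be any of that cylinder's four tappets. Same tappet as in cylinder 1. Starts 123 to 128 mm above the bench, 115 mm when fully home.
- tappet2 (a joint): Travel of that tappet down its bore, m: starts at 0.003 to 0.008, 0.016 is fully home on the valve stem, a firm stop (it gives about 1 mm more under 30 N); 0 is fully drawn up. It slides down in oil with a drag of about 4 N (a little more when pressed fast), needs no holding down and stays where it is left.
- crown3 (a point): Centre of the flat crown (top face) of the proud tappet of cylinder 3, farthest from the timing end; it may be any of that cylinder's four tappets. Same tappet as in cylinder 1. Starts 123 to 128 mm above the bench, 115 mm when fully home.
- tappet3 (a joint): Travel of that tappet down its bore, m: starts at 0.003 to 0.008, 0.016 is fully home on the valve stem, a firm stop (it gives about 1 mm more under 30 N); 0 is fully drawn up. It slides down in oil with a drag of about 4 N (a little more when pressed fast), needs no holding down and stays where it is left.
- dial_stand: Dial gauge on a magnetic stand, 245 mm tall, base 60 x 50 mm, its arm reaching 110 mm to its own +y. Origin: middle of the base, on the bench. Leave alone.
- oil_bottle: Gold oil bottle, 64 mm in diameter, 170 mm tall. Origin: middle of its foot. Leave alone.
- old_tappet0: One of three worn, bright tappets, 31 mm in diameter and 26 mm tall, standing loose in a black plastic tray 60 x 150 x 22 mm beside the head. Origin: middle of its foot. Leave alone.
- old_tappet1: As old_tappet0, middle compartment of the tray.
- old_tappet2: As old_tappet0, third compartment.
- bore1: Bore of the proud tappet of cylinder 1, with the tappet in it. Origin: on the bore's axis at the top of its boss, 112 mm above the bench.
- bore2: Bore of the proud tappet of cylinder 2, with the tappet in it. Origin: on the bore's axis at the top of its boss, 112 mm above the bench.
- bore3: Bore of the proud tappet of cylinder 3, with the tappet in it. Origin: on the bore's axis at the top of its boss, 112 mm above the bench.
Mind the look-alikes: they are no part of the job. Leave any blue look-alike of the old_tappet1 alone.

How it is judged (in metres and radians):
On the way, in this order (a step that is already met when the one before it is completed fails the run):
1. the proud tappet of cylinder 1 is fully home (value of joint tappet1 above 0.0145 m), for 0.1 s.
2. the proud tappet of cylinder 2 is fully home (value of joint tappet2 above 0.0145 m), for 0.1 s.
3. the proud tappet of cylinder 3 is fully home (value of joint tappet3 above 0.0145 m), for 0.1 s.
At the end, for the whole second after the job is handed in: All three tappets are within 1.5 mm of fully home (joint value above 0.0145 m of 0.016 m) and stay there; everything else is at rest (value of joint each of tappet1, tappet2, tappet3 above 0.0145 m and linear speed of each of dial_stand, oil_bottle, old_tappet0, old_tappet1, old_tappet2 below 0.02 m/s); the robot touches nothing.
It fails at once if a tappet is pressed (over 2 mm) before the one of the cylinder nearer the timing end is home ((distance of crown2 from where it was at the start of the episode above 0.002 m and value of joint tappet1 below 0.0145 m) or (distance of crown3 from where it was at the start of the episode above 0.002 m and value of joint tappet2 below 0.0145 m) or (distance of crown3 from where it was at the start of the episode above 0.002 m and value of joint tappet1 below 0.0145 m)).
It fails at once if a tappet is drawn up out of its bore (2 mm or more) (value of joint any of tappet1, tappet2, tappet3 below 0.001 m).
It fails at once if a tappet is pressed hard (over 40 N) instead of gently (contact force between any of bore1, bore2, bore3 and the fingers above 40 N or contact force between any of bore1, bore2, bore3 and the arm above 40 N).
It fails at once if the robot pushes hard on the cylinder head itself (over 40 N) (contact force between head and the fingers above 40 N or contact force between head and the arm above 40 N).
It fails at once if a bystander is shifted by more than 15 mm (dial gauge stand, oil bottle, old tappets in their tray) (distance of any of dial_stand, oil_bottle, old_tappet0, old_tappet1, old_tappet2 from where it was at the start of the episode above 0.015 m).
It also fails if it takes over 40 s, if anything falls off the work surface, if the arm or the gripper's body presses on something with over 40 N, if the wrist force passes 120 N, or if a joint passes its speed limit or range.

## Working session

There is one attempt and no reset: what is moved stays moved. The work goes in short steps, Python scripts to look and compute and a tool call to move; the robot and the scene stay as the last step left them, time stands still between calls to the robot, and variables do not carry over. Pictures are saved under pics/ and viewed, at most 10 in all, crops included, and the job is handed in when it is done.

Besides the shell and the picture viewer there is one more tool, called after "Request:" as name(argument=value, ...), one argument or row to a line, values as JSON. arm_command: Moves the arm, as the interface text tells. Its arguments: {"type":"object","properties":{"turn":{"type":"array"},"xyz":{"type":"array"},"claw":{"type":"array"},"squeeze":{"type":"number"}},"required":["turn","xyz","claw"]}

```bash
mkdir -p pics; cat > h.py <<'E'
import numpy as np, cv2
from rig import env, imaging
def cam(n):
    c=imaging.camera_info(n); return np.array(c["camera_matrix"],float),cv2.Rodrigues(np.array(c["rvec"],float))[0],np.array(c["tvec"],float).ravel()
def cloud(n,d):
    K,R,t=cam(n); v,u=np.mgrid[:d.shape[0],:d.shape[1]]
    p=np.stack([(u-K[0,2])/K[0,0]*d,(v-K[1,2])/K[1,1]*d,d],-1)
    return (p-t)@R
def px(n,P):
    K,R,t=cam(n); q=(np.atleast_2d(P)@R.T+t)@K.T; return q[:,:2]/q[:,2:]
E
python3 - <<'E'
from h import *
for n in("top","side"):
    im,d=imaging.get_image(n); cv2.imwrite(f"pics/{n}.png",im); np.savez(n,im=im,d=d)
    K,R,t=cam(n); print(n,K[0,0],-R.T@t,R[2])
s=env.observe(); print(s["time_s"],s["position"],s["tool_rot"],s["ft_force"])
E
```

```text
top 368.0675468528998 [0.44555307 0.02209866 1.13052985] [ 1.06848591e-01  8.84432538e-04 -9.94274910e-01]
side 383.44093283440725 [0.51209702 0.94912705 1.00101792] [ 0.04186373 -0.71828772 -0.69448555]
0.1 [ 0.15872031 -0.52632005  0.23078535] [[ 9.57449425e-01  2.88601091e-01 -9.52185151e-05]
 [ 2.88600965e-01 -9.57448578e-01  1.30485845e-03]
 [ 2.85416740e-04 -1.27681613e-03 -9.99999144e-01]] [ 0.00335885 -0.56659472 -1.36418923]
```

View pics/top.png

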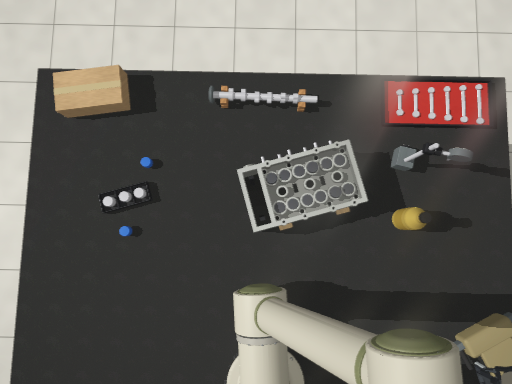

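View pics/side.png

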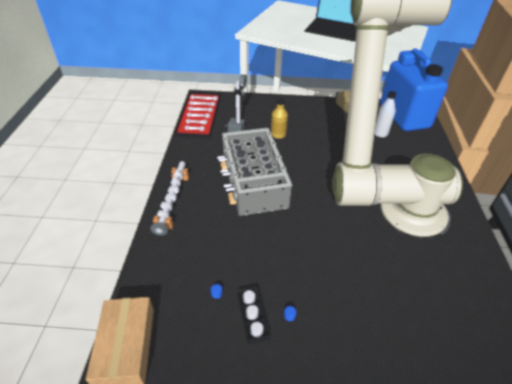

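The top view shows the head around (303,186) with its chain well at the left end (258,200), so the timing end faces world +y. Next I'll fit the head frame and read the crown heights from depth.

```bash
python3 - <<'E'
from h import *
for n in("top","side"):
    f=np.load(n+".npz"); P=cloud(n,f["d"])
    lo,hi=(px("top",[[.45,0.02,.13]]),0) if 0 else (0,0)
    roi=(abs(P[...,0]-.5)<.25)&(abs(P[...,1]-0.03)<.27)
    m=roi&(P[...,2]>.124)&(P[...,2]<.139)
    if n=="top":
        v,u=np.mgrid[:384,:512]; m&=(u>230)&(u<375)&(v>135)&(v<238)
    mm=cv2.morphologyEx(m.astype(np.uint8),cv2.MORPH_OPEN,np.ones((2,2)))>0
    lab=cv2.connectedComponentsWithStats(mm.astype(np.uint8)); k=1+lab[2][1:,4].argmax(); m=lab[1]==k
    Q=P[m]; r=cv2.minAreaRect((Q[:,:2]*1000).astype(np.float32)); print(n,m.sum(),np.median(Q[:,2]),r)
    (c,(w,h),a)=r; 
    a=np.radians(a if w>h else a+90); ex=np.array([np.cos(a),np.sin(a)]); ex*=np.sign(ex[1]); ey=np.array([-ex[1],ex[0]])
    o=np.array(c)/1000-ex*.0235; print("origin",o,"yaw",np.degrees(np.arctan2(ex[1],ex[0])))
    for cx in(.08,0,-.08):
        for y in(.042,-.042):
            for s in(.019,-.019):
                p=o+ex*(cx+s)+ey*y
                k=np.hypot(P[...,0]-p[0],P[...,1]-p[1])<.009
                z=P[k][:,2]; print(cx,s,y,p.round(4),k.sum(),z.mean().round(4) if k.any() else None, np.percentile(z,[10,50,90]).round(4) if k.any() else None)
f=np.load("top.npz"); cv2.imwrite("pics/crop.png",cv2.resize(f["im"][135:240,230:375],None,fx=5,fy=5,interpolation=cv2.INTER_CUBIC))
E
```

```text
top 1724 0.12964182688539472 ((578.4878540039062, -107.92677307128906), (196.89727783203125, 366.1183166503906), 17.004322052001953)
origin [ 0.58536028 -0.13039942] yaw 107.00432205200195
0.08 0.019 0.042 [ 0.5162 -0.048 ] 37 0.1133 [0.11   0.1134 0.1164]
0.08 -0.019 0.042 [ 0.5274 -0.0843] 31 0.1113 [0.1059 0.1123 0.1154]
0.08 0.019 -0.042 [ 0.5966 -0.0234] 33 0.1143 [0.1095 0.1138 0.1229]
0.08 -0.019 -0.042 [ 0.6077 -0.0598] 31 0.1105 [0.104  0.1114 0.1152]
0 0.019 0.042 [ 0.5396 -0.1245] 34 0.1137 [0.1112 0.114  0.1162]
0 -0.019 0.042 [ 0.5508 -0.1609] 34 0.1129 [0.1079 0.1123 0.1221]
0 0.019 -0.042 [ 0.62   -0.0999] 35 0.116 [0.1112 0.1134 0.1256]
0 -0.019 -0.042 [ 0.6311 -0.1363] 27 0.1139 [0.1061 0.113  0.1252]
-0.08 0.019 0.042 [ 0.563 -0.201] 28 0.1152 [0.1107 0.1128 0.1248]
-0.08 -0.019 0.042 [ 0.5741 -0.2374] 36 0.1131 [0.0956 0.1126 0.131 ]
-0.08 0.019 -0.042 [ 0.6434 -0.1765] 31 0.1136 [0.1111 0.1135 0.116 ]
-0.08 -0.019 -0.042 [ 0.6545 -0.2128] 33 0.1123 [0.0994 0.1122 0.1228]
side 946 0.13033701252919305 ((494.5781555175781, 273.2760009765625), (247.1874542236328, 1329
[... 215 characters left out ...]
019  0.0042]
0.08 0.019 -0.042 [0.5242 0.3544] 21 0.0012 [-0.0018  0.0011  0.0034]
0.08 -0.019 -0.042 [0.5302 0.3169] 24 0.0012 [-0.0015  0.0014  0.0031]
0 0.019 0.042 [0.4538 0.2622] 21 0.0016 [-0.0007  0.0016  0.0041]
0 -0.019 0.042 [0.4598 0.2247] 22 0.0018 [-0.001   0.0024  0.0036]
0 0.019 -0.042 [0.5368 0.2754] 22 0.0017 [-0.0002  0.0019  0.0035]
0 -0.019 -0.042 [0.5427 0.2379] 19 0.0013 [-0.0004  0.0018  0.0037]
-0.08 0.019 0.042 [0.4664 0.1832] 21 0.002 [-0.0004  0.0015  0.0047]
-0.08 -0.019 0.042 [0.4724 0.1457] 16 0.002 [0.0003 0.0014 0.0045]
-0.08 0.019 -0.042 [0.5493 0.1964] 18 0.0014 [-0.0009  0.001   0.0041]
-0.08 -0.019 -0.042 [0.5553 0.1589] 17 0.0015 [-0.0009  0.0015  0.0044]
```

View pics/crop.png

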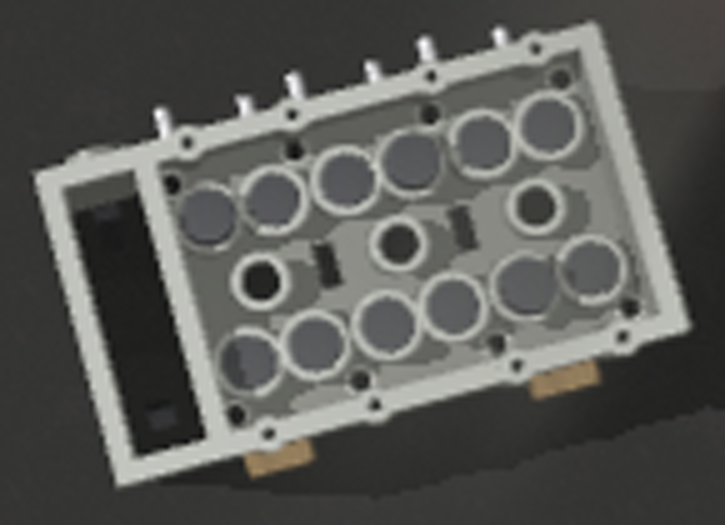

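Candidates, in crop pixels (full-frame pixel = 230 + x/5, 135 + y/5):
- **Twelve dark tappets:** the ones covering the lower edge of their boss ring or shifted up look proud. These are cyl 1 (208,215), cyl 2 (410,162) and cyl 3 (525,287).
- **Not part of the job:** the bright tappets in the tray at (125,197) and the blue ones at (146,161) and (125,231).

I'll check this choice with rays and depth.

```bash
cat >> h.py <<'E'
def ray(n,uv,z):
    K,R,t=cam(n); uv=np.atleast_2d(uv); d=np.c_[(uv-[K[0,2],K[1,2]])/[K[0,0],K[1,1]],np.ones(len(uv))]@R
    c=-R.T@t; return c+d*((z-c[2])/d[:,2])[:,None]
E
python3 - <<'E'
from h import *
cv=lambda a:(np.array(a)+.5)/5-.5+[230,135]
C=ray("top",cv([(35,175),(597,25),(690,328),(118,486)]),.131)[:,:2]
print("sides",[np.linalg.norm(C[i]-C[i-1]).round(4) for i in range(4)],"centre",C.mean(0))
W=ray("top",cv([(262,281),(399,243),(535,207)]),.110)[:,:2]; print("wells",W,np.linalg.norm(np.diff(W,axis=0),axis=1))
ex=(C[0]+C[3]-C[1]-C[2]); ex/=np.linalg.norm(ex); e2=W[0]-W[2]; e2/=np.linalg.norm(e2)
yaw=lambda e:np.degrees(np.arctan2(e[1],e[0])); print(yaw(ex),yaw(e2)); ey=np.array([-ex[1],ex[0]])
o=W.mean(0); print("rim centre in head",(C.mean(0)-o)@np.c_[ex,ey],"origin",o)
np.savez("head",o=o,ex=ex,ey=ey)
ft=np.load("top.npz"); fs=np.load("side.npz"); Pt=cloud("top",ft["d"]);Ps=cloud("side",fs["d"])
for cx in(.08,0,-.08):
    for y in(.042,-.042):
        for s in(.019,-.019):
            p=o+ex*(cx+s)+ey*y; r=[]
            for P in(Pt,Ps):
                k=(np.hypot(P[...,0]-p[0],P[...,1]-p[1])<.011)&(P[...,2]>.09)&(P[...,2]<.2); r+=[k.sum(),P[k][:,2].mean().round(4)]
            print(cx,s,y,p.round(4),r,(px("top",[*p,.115])[0]-[230,135])*5)
E
```

```text
sides [np.float64(0.176), np.float64(0.3223), np.float64(0.1748), np.float64(0.323)] centre [ 0.57073792 -0.08906624]
wells [[ 0.55578746 -0.0363673 ]
 [ 0.57874864 -0.11263246]
 [ 0.60067287 -0.18869118]] [0.07964666 0.07915555]
106.44520016208246 106.41871000486906
rim centre in head [0.02470612 0.00069943] origin [ 0.57840299 -0.11256364]
0.08 0.019 0.042 [ 0.5101 -0.0295] [np.int64(48), np.float64(0.1146), np.int64(16), np.float64(0.1163)] [246.90538625 360.01535087]
0.08 -0.019 0.042 [ 0.5209 -0.0659] [np.int64(51), np.float64(0.1148), np.int64(19), np.float64(0.1169)] [313.09854106 341.95504535]
0.08 0.019 -0.042 [ 0.5907 -0.0057] [np.int64(52), np.float64(0.1237), np.int64(21), np.float64(0.1252)] [206.43946929 214.67575923]
0.08 -0.019 -0.042 [ 0.6014 -0.0422] [np.int64(50), np.float64(0.1149), np.int64(22), np.float64(0.1165)] [272.12012816 196.92551564]
0 0.019 0.042 [ 0.5327 -0.1062] [np.int64(50), np.float64(0.1148), np.int64(19), np.float64(0.1167)] [386.09051473 322.03973312]
0 -0.019 0.042 [ 0.5435 -0.1427] [np.int64(49), np.float64(0.115), np.int64(18), np.float64(0.1167)] [451.97859388 304.0626652 ]
0 0.019 -0.042 [ 0.6133 -0.0825] [np.int64(48), np.float64(0.1149), np.int64(17), np.float64(0.1162)] [344.54837377 177.35173205]
0 -0.019 -0.042 [ 0.6241 -0.1189] [np.int64(50), np.float64(0.1254), np.int64(16), np.float64(0.1271)] [409.92885685 159.68261117]
-0.08 0.019 0.042 [ 0.5554 -0.183 ] [np.int64(50), np.float64(0.1278), np.int64(15), np.float64(0.1291)] [524.63454417 284.23903443]
-0.08 -0.019 0.042 [ 0.5661 -0.2194] [np.int64(48), np.float64(0.1148), np.int64(14), np.float64(0.1172)] [590.21965188 266.34462999]
-0.08 0.019 -0.042 [ 0.636  -0.1592] [np.int64(47), np.float64(0.1148), np.int64(18), np.float64(0.1167)] [482.02646638 140.19818222]
-0.08 -0.019 -0.042 [ 0.6467 -0.1956] [np.int64(46), np.float64(0.1148), np.int64(15), np.float64(0.116)] [547.10882677 122.6096292 ]
```

Depth confirms three crowns 9 to 13 mm above the rest: T1 (0.591,-0.006), T2 (0.624,-0.119) and T3 (0.555,-0.183). The rim sides, well spacing and home height of 115 mm all match the given sizes. I'll close the fingers and move over T1.

Request:
arm_command(
  turn=[
    [0,0,0],
    [0,0,0],
    [0,0,0],
    [0,0,0],
    [0,0,0],
    [0,0,0],
    [0,0,0],
    [0,0,0],
    [0,0,0],
    [0,0,0],
    [0,0,0],
    [0,0,0],
  ],
  xyz=[
    [0,0,-0.4],
    [0,0,-0.6],
    [0.5,-0.33,-0.2],
    [0.5,-0.33,0],
    [0.5,-0.33,0],
    [0.5,-0.33,0],
    [0.5,-0.33,0],
    [0.5,-0.33,0],
    [0.5,-0.33,0],
    [0.5,-0.33,0],
    [0.5,-0.33,0],
    [0.5,-0.33,0],
  ],
  claw=[0,0,0,0,0,0,0,0,0,0,0,0],
)

```text
time_s: 1.3
position: [0.351, -0.2953, 0.2911]
tool_rot: [[0.957, 0.289, -0.0], [0.289, -0.957, 0.001], [-0.0, -0.001, -1.0]]
ft_force: [-0.4, 0.2, 0.2]
grip_width: 0.0002
gripper_force: 0.0
```

Request:
arm_command(
  turn=[
    [0,0,0],
    [0,0,0],
    [0,0,0],
    [0,0,0],
    [0,0,0],
    [0,0,0],
    [0,0,0],
    [0,0,0],
    [0,0,0],
    [0,0,0],
    [0,0,0],
    [0,0,0],
  ],
  xyz=[
    [0.5,-0.33,0],
    [0.5,-0.33,0],
    [0.5,-0.33,0],
    [0.5,-0.33,0],
    [0.5,-0.33,0],
    [0.5,-0.33,0],
    [0.5,-0.33,0],
    [0.5,-0.33,0],
    [0.5,-0.33,0],
    [0.5,-0.33,0],
    [0.5,-0.33,0],
    [0,0,0],
  ],
  claw=[0,0,0,0,0,0,0,0,0,0,0,0],
)

```text
time_s: 2.5
position: [0.5626, -0.0409, 0.2904]
tool_rot: [[0.957, 0.292, -0.001], [0.292, -0.957, 0.001], [-0.001, -0.001, -1.0]]
ft_force: [-0.0, 0.1, 0.5]
grip_width: -0.0002
gripper_force: 0.0
```

Request:
arm_command(
  turn=[
    [0,0,0],
    [0,0,0],
    [0,0,0],
    [0,0,0],
    [0,0,0],
    [0,0,0],
    [0,0,0],
    [0,0,0],
    [0,0,0],
    [0,0,0],
  ],
  xyz=[
    [0.37,-0.255,0],
    [0.37,-0.255,0],
    [0,0,0.4],
    [0,0,0.5],
    [0,0,0.5],
    [0,0,0.5],
    [0,0,0.4],
    [0,0,0.3],
    [0,0,0],
    [0,0,0],
  ],
  claw=[0,0,0,0,0,0,0,0,0,0],
)

```text
time_s: 3.5
position: [0.5894, -0.0086, 0.1617]
tool_rot: [[0.958, 0.288, -0.0], [0.288, -0.958, -0.0], [-0.0, 0.0, -1.0]]
ft_force: [1.2, -1.3, -0.1]
grip_width: 0.0002
gripper_force: 0.0
```

```bash
python3 - <<'E'
from h import *
s=env.observe(); print(s["position"],s["ft_force"])
out=[]
for n in("top","side"):
    im,d=imaging.get_image(n); u,v=px(n,s["position"])[0].astype(int)
    a,b=px(n,s["position"])[0],px(n,[.5907,-.0057,.1237])[0]; print(n,a,b)
    out.append(cv2.resize(im[v-45:v+45,u-45:u+45],(396,396),interpolation=cv2.INTER_CUBIC))
cv2.imwrite("pics/near.png",np.hstack(out))
E
```

```text
[ 0.58943277 -0.00860668  0.16172908] [ 1.22394411 -1.2838019  -0.1230912 ]
top [272.8897331  175.93687033] [271.3738835  177.47596054]
side [246.88501037 165.23297715] [246.40509959 174.24312714]
```

View pics/near.png

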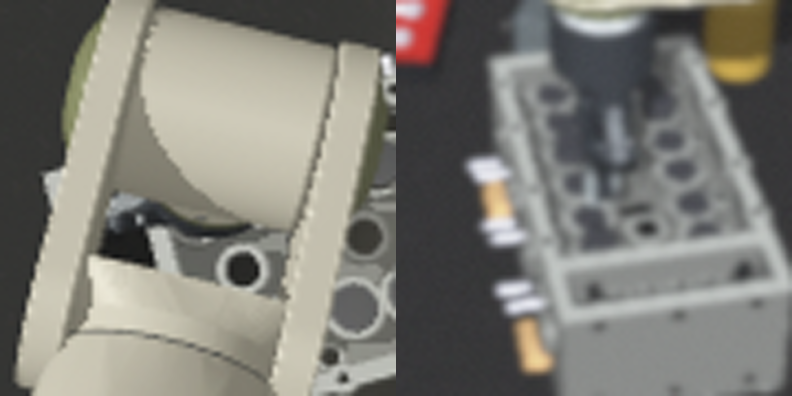

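The side crop shows the closed fingertip at about (605,190), directly above the proud crown of cylinder 1 at (597,232). I'll trim by 3 mm and press slowly.

Request:
arm_command(
  turn=[
    [0,0,0],
    [0,0,0],
    [0,0,0],
    [0,0,0],
    [0,0,0],
    [0,0,0],
    [0,0,0],
    [0,0,0],
    [0,0,0],
    [0,0,0],
    [0,0,0],
  ],
  xyz=[
    [0.04,-0.05,0],
    [0,0,0.2],
    [0,0,0.2],
    [0,0,0.2],
    [0,0,0.06],
    [0,0,0.04],
    [0,0,0.04],
    [0,0,0.04],
    [0,0,0.04],
    [0,0,0],
    [0,0,0],
  ],
  claw=[0,0,0,0,0,0,0,0,0,0,0],
)

```text
time_s: 4.7
position: [0.5908, -0.0053, 0.1205]
tool_rot: [[0.957, 0.289, 0.001], [0.289, -0.957, -0.0], [0.0, 0.0, -1.0]]
ft_force: [0.8, -1.0, 1.7]
grip_width: 0.0001
gripper_force: 0.9
```

Request:
arm_command(
  turn=[
    [0,0,0],
    [0,0,0],
    [0,0,0],
    [0,0,0],
    [0,0,0],
  ],
  xyz=[
    [0,0,0.02],
    [0,0,0.02],
    [0,0,0.02],
    [0,0,0.01],
    [0,0,0],
  ],
  claw=[0,0,0,0,0],
)

```text
time_s: 5.2
position: [0.5908, -0.0053, 0.1167]
tool_rot: [[0.957, 0.289, 0.0], [0.289, -0.957, -0.0], [0.0, 0.0, -1.0]]
ft_force: [1.3, -0.3, 2.1]
grip_width: -0.0002
gripper_force: 1.0
```

Request:
arm_command(
  turn=[
    [0,0,0],
    [0,0,0],
    [0,0,0],
    [0,0,0],
  ],
  xyz=[
    [0,0,0.01],
    [0,0,0.01],
    [0,0,0.01],
    [0,0,0],
  ],
  claw=[0,0,0,0],
)

```text
time_s: 5.6
position: [0.5907, -0.0053, 0.1153]
tool_rot: [[0.957, 0.289, 0.0], [0.289, -0.957, -0.0], [0.0, 0.0, -1.0]]
ft_force: [0.8, -0.1, 2.6]
grip_width: -0.0002
gripper_force: 1.2
```

Request:
arm_command(
  turn=[
    [0,0,0],
    [0,0,0],
    [0,0,0],
  ],
  xyz=[
    [0,0,0.01],
    [0,0,0],
    [0,0,0],
  ],
  claw=[0,0,0],
)

```text
time_s: 5.9
position: [0.5908, -0.0053, 0.1151]
tool_rot: [[0.957, 0.289, 0.001], [0.289, -0.957, -0.0], [0.0, 0.0, -1.0]]
ft_force: [0.9, -1.6, 4.9]
grip_width: 0.0001
gripper_force: 2.6
```

Request:
arm_command(
  turn=[
    [0,0,0],
    [0,0,0],
    [0,0,0],
  ],
  xyz=[
    [0,0,0.01],
    [0,0,0],
    [0,0,0],
  ],
  claw=[0,0,0],
)

```text
time_s: 6.2
position: [0.5908, -0.0053, 0.115]
tool_rot: [[0.957, 0.289, 0.001], [0.289, -0.957, -0.0], [0.001, 0.001, -1.0]]
ft_force: [-0.6, -1.0, 8.2]
grip_width: -0.0004
gripper_force: 4.3
```

It has met the firm stop: z is 0.115 and the force has risen to 8 N. T1 is home, so I'll lift and go to T2.

Request:
arm_command(
  turn=[
    [0,0,0],
    [0,0,0],
    [0,0,0],
    [0,0,0],
    [0,0,0],
    [0,0,0],
    [0,0,0],
    [0,0,0],
    [0,0,0],
    [0,0,0],
    [0,0,0],
    [0,0,0],
  ],
  xyz=[
    [0,0,-0.2],
    [0,0,-0.3],
    [0,0,-0.3],
    [0,0,-0.1],
    [-0.02,0.27,0],
    [0,0.4,0],
    [0,0.5,0],
    [0,0.5,0],
    [0,0.4,0],
    [0,0.3,0],
    [0,0,0],
    [0,0,0],
  ],
  claw=[0,0,0,0,0,0,0,0,0,0,0,0],
)

```text
time_s: 7.4
position: [0.6237, -0.1188, 0.159]
tool_rot: [[0.958, 0.288, -0.001], [0.288, -0.958, 0.001], [-0.0, -0.001, -1.0]]
ft_force: [-0.1, 0.9, -0.3]
grip_width: -0.0001
gripper_force: 0.0
```

Request:
arm_command(
  turn=[
    [0,0,0],
    [0,0,0],
    [0,0,0],
    [0,0,0],
    [0,0,0],
    [0,0,0],
    [0,0,0],
    [0,0,0],
    [0,0,0],
    [0,0,0],
    [0,0,0],
    [0,0,0],
  ],
  xyz=[
    [0,0,0.2],
    [0,0,0.2],
    [0,0,0.15],
    [0,0,0.07],
    [0,0,0.04],
    [0,0,0.04],
    [0,0,0.04],
    [0,0,0.04],
    [0,0,0.04],
    [0,0,0.02],
    [0,0,0],
    [0,0,0],
  ],
  claw=[0,0,0,0,0,0,0,0,0,0,0,0],
)

```text
time_s: 8.6
position: [0.624, -0.1192, 0.1171]
tool_rot: [[0.957, 0.289, 0.0], [0.289, -0.957, -0.0], [0.0, 0.0, -1.0]]
ft_force: [-0.7, -0.1, -0.2]
grip_width: 0.0
gripper_force: 0.2
```

Request:
arm_command(
  turn=[
    [0,0,0],
    [0,0,0],
    [0,0,0],
    [0,0,0],
  ],
  xyz=[
    [0,0,0.01],
    [0,0,0.01],
    [0,0,0],
    [0,0,0],
  ],
  claw=[0,0,0,0],
)

```text
time_s: 9.0
position: [0.624, -0.1192, 0.1165]
tool_rot: [[0.957, 0.289, 0.001], [0.289, -0.957, -0.0], [0.0, 0.0, -1.0]]
ft_force: [-0.8, -0.5, 3.3]
grip_width: 0.0001
gripper_force: 1.3
```

Request:
arm_command(
  turn=[
    [0,0,0],
    [0,0,0],
    [0,0,0],
    [0,0,0],
    [0,0,0],
    [0,0,0],
  ],
  xyz=[
    [0,0,0.01],
    [0,0,0.01],
    [0,0,0.01],
    [0,0,0.01],
    [0,0,0],
    [0,0,0],
  ],
  claw=[0,0,0,0,0,0],
)

```text
time_s: 9.6
position: [0.6241, -0.1191, 0.1151]
tool_rot: [[0.957, 0.289, 0.001], [0.289, -0.957, -0.001], [0.001, 0.001, -1.0]]
ft_force: [-2.4, 0.1, 7.6]
grip_width: 0.0
gripper_force: 3.7
```

T2 is on its stop at z 0.1151 and 7.6 N. On to T3.

Request:
arm_command(
  turn=[
    [0,0,0],
    [0,0,0],
    [0,0,0],
    [0,0,0],
    [0,0,0],
    [0,0,0],
    [0,0,0],
    [0,0,0],
    [0,0,0],
    [0,0,0],
    [0,0,0],
  ],
  xyz=[
    [0,0,-0.2],
    [0,0,-0.3],
    [0,0,-0.3],
    [0,0,-0.1],
    [-0.3,0.15,0],
    [-0.4,0.2,0],
    [-0.4,0.2,0],
    [-0.4,0.2,0],
    [-0.18,0.08,0],
    [0,0,0],
    [0,0,0],
  ],
  claw=[0,0,0,0,0,0,0,0,0,0,0],
)

```text
time_s: 10.7
position: [0.5558, -0.1825, 0.1592]
tool_rot: [[0.957, 0.289, 0.0], [0.289, -0.957, 0.0], [0.0, -0.0, -1.0]]
ft_force: [-0.2, 0.8, -0.1]
grip_width: -0.0
gripper_force: 0.0
```

Request:
arm_command(
  turn=[
    [0,0,0],
    [0,0,0],
    [0,0,0],
    [0,0,0],
    [0,0,0],
    [0,0,0],
    [0,0,0],
    [0,0,0],
    [0,0,0],
    [0,0,0],
    [0,0,0],
  ],
  xyz=[
    [0,0,0.2],
    [0,0,0.2],
    [0,0,0.12],
    [0,0,0.06],
    [0,0,0.04],
    [0,0,0.04],
    [0,0,0.04],
    [0,0,0.04],
    [0,0,0.04],
    [0,0,0],
    [0,0,0],
  ],
  claw=[0,0,0,0,0,0,0,0,0,0,0],
)

```text
time_s: 11.8
position: [0.5555, -0.1831, 0.1201]
tool_rot: [[0.957, 0.289, -0.0], [0.289, -0.957, -0.0], [-0.0, 0.0, -1.0]]
ft_force: [0.5, -0.1, -0.1]
grip_width: 0.0001
gripper_force: 0.1
```

Request:
arm_command(
  turn=[
    [0,0,0],
    [0,0,0],
    [0,0,0],
    [0,0,0],
    [0,0,0],
    [0,0,0],
    [0,0,0],
    [0,0,0],
  ],
  xyz=[
    [0,0,0.02],
    [0,0,0.02],
    [0,0,0.02],
    [0,0,0.02],
    [0,0,0.015],
    [0,0,0.01],
    [0,0,0],
    [0,0,0],
  ],
  claw=[0,0,0,0,0,0,0,0],
)

```text
time_s: 12.6
position: [0.5555, -0.1831, 0.1151]
tool_rot: [[0.957, 0.289, 0.0], [0.289, -0.957, -0.0], [0.0, 0.0, -1.0]]
ft_force: [-0.2, -0.5, 2.2]
grip_width: 0.0001
gripper_force: 1.4
```

Request:
arm_command(
  turn=[
    [0,0,0],
    [0,0,0],
    [0,0,0],
    [0,0,0],
  ],
  xyz=[
    [0,0,0.01],
    [0,0,0.01],
    [0,0,0],
    [0,0,0],
  ],
  claw=[0,0,0,0],
)

```text
time_s: 13.0
position: [0.5556, -0.1831, 0.115]
tool_rot: [[0.957, 0.289, 0.001], [0.289, -0.957, -0.001], [0.001, 0.001, -1.0]]
ft_force: [-1.3, -0.0, 9.4]
grip_width: -0.0001
gripper_force: 4.9
```

Request:
arm_command(
  turn=[
    [0,0,0],
    [0,0,0],
    [0,0,0],
    [0,0,0],
    [0,0,0],
    [0,0,0],
    [0,0,0],
    [0,0,0],
    [0,0,0],
    [0,0,0],
    [0,0,0],
    [0,0,0],
  ],
  xyz=[
    [0,0,-0.2],
    [0,0,-0.4],
    [0,0,-0.5],
    [0,0,-0.6],
    [0,0,-0.6],
    [0,0,-0.6],
    [0,0,-0.4],
    [-0.5,0,0],
    [-0.5,0,0],
    [-0.5,0,0],
    [-0.5,0,0],
    [-0.4,0,0],
  ],
  claw=[0,0,0,0,0,0,0,0,0,0,0,0],
)

```text
time_s: 14.2
position: [0.4393, -0.2176, 0.2792]
tool_rot: [[0.957, 0.288, -0.0], [0.288, -0.957, 0.0], [-0.0, -0.0, -1.0]]
ft_force: [0.2, 0.5, 0.2]
grip_width: -0.0002
gripper_force: 0.0
```

Request:
arm_command(
  turn=[
    [0,0,0],
    [0,0,0],
    [0,0,0],
    [0,0,0],
    [0,0,0],
    [0,0,0],
  ],
  xyz=[
    [-0.4,0,0],
    [-0.4,0,0],
    [-0.3,0,0],
    [0,0,0],
    [0,0,0],
    [0,0,0],
  ],
  claw=[0,0,0,0,0,0],
)

```text
time_s: 14.8
position: [0.3884, -0.2333, 0.2791]
tool_rot: [[0.957, 0.289, 0.0], [0.289, -0.957, 0.0], [0.0, -0.0, -1.0]]
ft_force: [0.5, -0.0, 0.0]
grip_width: 0.0001
gripper_force: 0.0
```

```bash
python3 - <<'E'
from h import *
f=np.load("head.npz"); o,ex,ey=f["o"],f["ex"],f["ey"]
D={n:imaging.get_image(n) for n in("top","side")}
for cx,s,y in((.08,.019,-.042),(0,-.019,-.042),(-.08,.019,.042),(.08,-.019,-.042),(0,.019,-.042),(-.08,-.019,.042)):
    p=o+ex*(cx+s)+ey*y; r=[]
    for n in D:
        P=cloud(n,D[n][1]); k=(np.hypot(P[...,0]-p[0],P[...,1]-p[1])<.011)&(P[...,2]>.09)&(P[...,2]<.2)
        r+=[int(k.sum()),P[k][:,2].mean().round(4) if k.any() else None]
    print(cx,s,y,r)
print(env.observe()["time_s"])
E
```

```text
0.08 0.019 -0.042 [47, np.float64(0.1149), 17, np.float64(0.1161)]
0 -0.019 -0.042 [47, np.float64(0.1153), 19, np.float64(0.1175)]
-0.08 0.019 0.042 [47, np.float64(0.115), 16, np.float64(0.1165)]
0.08 -0.019 -0.042 [51, np.float64(0.1151), 21, np.float64(0.1167)]
0 0.019 -0.042 [46, np.float64(0.1151), 18, np.float64(0.1164)]
-0.08 -0.019 0.042 [47, np.float64(0.1153), 15, np.float64(0.1171)]
14.9
```

All three crowns now read the same height as their neighbours, and the arm is clear, so I'm handing in.

```bash
python3 -c "
from rig import env
print(env.close_job())"
```

```text
the job is handed in; nothing more can be done
None
```

I pressed the three proud tappets home in order (cylinder 1, 2, 3) with no more than about 10 N in any reading; depth shows them level with their neighbours, and I handed the job in with the arm clear at about 15 s, though it returned no verdict.

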